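# Put the card reader away in the sliding-cover till box

### The arm

A 6-joint arm with a two-finger parallel gripper is mounted at the origin on the work surface. World frame = base frame: x ahead of the robot, y to its left, z up, the work surface at z = 0. Lengths are in m, angles in rad, forces in N, time in s.
With the tool pointing down it reaches from about 0.325 to 0.85 m from the base axis. Payload 4.4 kg.
Tool frame: the origin (TCP) lies at the very end of the fingers, on their centre line; the grasp point (between the pads) lies arm.grasp_offset behind it (arm.grasp_offset is the distance from the TCP to the grasp point, in m); z points along the fingers, y is the direction in which the jaws open and shut (so a half turn about z gives the same grasp; the last joint's range is limited). The gripper opens to 94 mm and grips with 3 to 60 N. Pads are 16 mm wide; open, the fingers measure 119 mm over their backs; the gripper's body (75 mm by 177 mm) begins 78 mm behind the grasp point.
Start: joints at [1.169, 0.207, 1.542, -0, 1.393, -0.15], TCP at [0.143, 0.557, 0.205] pointing down, gripper open.
Joint ranges: [-2.73, 2.73], [-0.86, 2.22], [0.23, 2.46], [-1.11, 4.25], [0.08, 2.63], [-2.82, 2.82]. Speed limits (rad/s): [2.79, 2.79, 3.14, 3.14, 3.14, 3.14].

### API

Orientations are given as a unit quaternion [w, x, y, z].
In Python, from rig import arm gives the robot as it stands.
- The arm moves only by the shell command python3 -m jog 'ROWS' [FORCE]. ROWS is text: rows parted by semicolons, each of 5 numbers parted by spaces: the shift along the world's x, y, z in mm, then the turn about the world's z in degrees, then the finger opening in mm, from 0 to 94. A call has exactly 8 rows; each row shifts and turns the commanded pose from where the row before left it; what a row does not reach is not made up. A row lasts 1/8 s, in which the tool goes at most 62.5 mm and 10.7 degrees, less where a joint would pass 70% of its speed; a pose out of reach is approached as far as the arm can. A call is refused whole if a number of a shift passes 62.5 or a number of a turn 10.7, either way. A call with a gripper value outside its range is refused whole. The fingers move at their own pace and stop on an object; FORCE is the grip in N (left out, the last holds). Time passes only in rows, so rows that do not move let the fingers close, or fill a call up. It gives the time, the measured TCP pose, the force and the opening at its end, in the units of the state.
- arm.get_state(): the state, without advancing time (a new reading comes with each control period).
- arm.capture(name): name is "scene" or "top" or "wrist"; returns a dict with "pixels" (420x560x3 uint8, red, green, blue), "range_z" (420x560 float32, m along the optical axis (not along the pixel's ray), 0 where there is no reading), "fov_y" (degrees; the focal length in pixels is half the picture's height over the tangent of half this angle, whatever the lens; pixels are square), "cx", "cy" (the principal point, pixels), "dist_coeffs" ([k1, k2, p1, p2, k3] as OpenCV has them; the pictures are not rectified), "pose" (4x4, takes a point from camera to world coordinates); the wrist camera has in their place "T_tool_cam" (4x4, takes a point from camera to tool coordinates, whose origin is the TCP and whose axes are the flange's). Camera axes: x right, y down, z forward; pixel columns grow to the right and rows downward; lengths in m; the calibration is good to about 2 mm. A picture is of the moment at which its call begins: read the wrist's pose just before it.
- arm.sign_off(): hands the job in, once; it reports no verdict.
Trained networks look in the newest picture that a camera, given by its name, has taken for a name from the list of things; names that differ only in an ending like _2 or _b are one class to them, and where a whole thing is asked for, a point or a joint stands for the part that bears it (a point fixed in the world has none). Each returns a list of dicts, best first, with "p" (0 to 1); they miss things now and then, are a little off and sometimes report something else, mostly with a low value. They report only what shows in the picture. A call takes as long as a camera call. They do not tell look-alikes from the thing itself.
- arm.look_for(query, camera): "point" ([column, row] in pixels, amid what is visible of it).
- arm.trace(query, camera): "region" (420x560 bool, what is visible of it) and "point" ([column, row] in pixels, amid what is visible of it).
- arm.tip_of(query, camera): "point" ([column, row] in pixels: a listed point, or the origin of a listed thing).
The state is a dict: "t": time; "joints": joint angles; "qvel": joint speeds; "tau": joint torques, N m; "eef_pos": TCP position; "orientation": TCP orientation; "contact_force": force on the tool from outside, world axes, zero at the start; "ft_torque": the same for the moment, N m; "grip_width": finger opening in m.
Only numpy, scipy, OpenCV 4.12 (cv2) and the standard library are available. Lean on these libraries where they do the work, as an engineer would, in place of code of your own. Each camera call takes 0.05 s, during which the arm holds its last target. There are 200 camera calls.

### The job

We are closing up the coffee cart: slide the cover of the wooden till box well back, take the card reader off its sloping stand and lay it gently, flat and face up, in the fitted bay of the box (do not drop it in). Then slide the cover fully shut again and let go. Leave the other things on the counter where they stand.

Things in the scene. Friction and masses are not known exactly. Their poses are not given: they have to be found in the camera images.
- till_box: Fixed plywood box with a sliding cover; origin at the centre of its underside on the counter, x along it, the way the cover opens (roughly away from the robot), y across, z up. 212 mm long (x), 136 mm wide; walls 10 mm thick, 48 mm high, the far end wall (+x) only 35 mm. Near end: bay for the reader; a divider 35 mm high, then coins at the far end. When open, the cover juts out beyond +x.
- bay (a point): Centre of the reader bay's floor (its upper face, 6 mm above the counter); axes as till_box. Bay 124 mm long (x), 68 mm wide (y) between four dark corner blocks standing 20 mm above its floor; midway along, finger recesses 50 mm long (x) widen it to 116 mm, so fingers can hold the reader by its long sides as it is laid in. 4 mm play all round; the reader's screen end may point either way.
- cover (a joint): How far the cover of the till box has been slid open, m: 0 fully shut, 0.15 at its end stop; from about 0.13 the whole bay is uncovered. It slides level along +x of till_box with about 2 N of friction and stays where it is left; it starts shut or a little ajar (up to 30 mm).
- cover_pull (a point): Centre of the pull on the cover, moving with it: a wooden batten 14 mm thick (x), 60 mm long (y), 18 mm high on the cover's upper face, which is 42 mm above the counter; this point is 51 mm above the counter. Axes as till_box; when shut it is 24 mm to -x of the bay's centre. When shut, 31 mm of free cover lies between the pull and the near wall, whose top is 6 mm above the cover.
- reader: The loose card reader, a dark plastic handset 116 mm long (its x, screen end at +x), 60 mm wide (y), 22 mm thick (z, out of the face with keypad and screen), 0.12 to 0.24 kg; its origin is at its centre. It starts resting on the stand, its face sloping 35 degrees from level and turned roughly to the robot, screen end up; its long sides are free for the fingers.
- stand: The fixed white sheet-steel stand of the reader; origin at the centre of its underside on the counter, x roughly away from the robot, z up. Base plate 110 x 90 x 6 mm; a back plate 46 mm wide rises toward +x at 35 degrees from level to about 82 mm above the counter, with a lip 46 mm wide at its lower end that stops the reader from sliding off.
- espresso_cup: Bystander: small white cup with a handle, 64 mm wide, 58 mm high, between the stand and the box; origin at the centre of its underside.
- glass_jar: Bystander: closed glass jar with a brass lid, 72 mm in diameter, 150 mm high; origin at the centre of its underside.
- milk_carton: Bystander: milk carton 64 x 90 mm, 202 mm high; origin at the centre of its underside.
- tamper: Bystander: steel tamper with a wooden knob, 58 mm in diameter, 84 mm high; origin at the centre of its underside.
- milk_jug: Bystander: steel milk jug with a handle at its +y side, 92 mm in diameter, 105 mm high, handle reaching 76 mm from its axis; origin at the centre of its underside.
Things that resemble listed ones, but are neither listed nor needed, are in the scene too. Leave any orange look-alike of the reader alone.

How it is judged:
On the way, in this order (a step that is already met when the one before it is completed fails the run):
1. the cover is slid back by more than 110 mm (value of joint cover above 0.11 m), for 0.1 s.
2. the reader lies flat, face up, on the floor of its bay (x of reader in the frame of bay between -0.012 and 0.012 m and y of reader in the frame of bay between -0.012 and 0.012 m and z of reader in the frame of bay below 0.0145 m and angle between reader's own z axis and vertical below 0.06 rad), for 0.2 s.
At the end, for the whole second after the job is handed in: The cover is fully shut (within 5 mm) and the reader lies at rest in its bay, flat and face up (within 3.4 degrees), on the bay floor (centre less than 14.5 mm above it) and within 12 mm of the bay's centre each way (all of step 2 and value of joint cover below 0.005 m and linear speed of reader below 0.02 m/s); the robot touches nothing.
It fails at once if the reader is dropped or thrown into the box (faster than 0.45 m/s in or just above the bay) (horizontal distance between reader and bay below 0.06 m and z of reader in the frame of bay below 0.05 m and linear speed of reader above 0.45 m/s).
It fails at once if a bystander (cup, jar, carton, tamper, jug) is pushed more than 25 mm from its place or knocked over (distance of any of espresso_cup, glass_jar, milk_carton, tamper, milk_jug from where it was at the start of the episode above 0.025 m or angle between any of espresso_cup, glass_jar, milk_carton, tamper, milk_jug's own z axis and vertical above 0.35 rad).
It also fails if it takes over 69 s, if anything falls off the work surface, if the arm or the gripper's body presses on something with over 40 N, if the wrist force passes 120 N, or if a joint passes its speed limit or range.

## Working session

There is one attempt and no reset: what is moved stays moved. The work goes in short steps, Python scripts to look and compute and a shell command to move; the robot and the scene stay as the last step left them, time stands still between calls to the robot, and variables do not carry over. Pictures are saved under pics/ and viewed, about 8 in all and at most 12, crops included, and the job is handed in when it is done.

```bash
ls; mkdir -p pics
cat > h.py <<'E'
import numpy as np, cv2
from rig import arm
from scipy.spatial.transform import Rotation as R
def T_tool():
    s=arm.get_state(); q=s["orientation"]; T=np.eye(4)
    T[:3,:3]=R.from_quat([q[1],q[2],q[3],q[0]]).as_matrix(); T[:3,3]=s["eef_pos"]; return T
def cap(name):
    T=T_tool() if name=="wrist" else None
    c=arm.capture(name); c["T"]=T@c["T_tool_cam"] if name=="wrist" else c["pose"]
    f=210/np.tan(np.radians(c["fov_y"])/2); c["K"]=np.array([[f,0,c["cx"]],[0,f,c["cy"]],[0,0,1.]]); return c
def cloud(c):  # world xyz for each pixel
    v,u=np.mgrid[:420,:560]
    n=cv2.undistortPoints(np.stack([u,v],-1).reshape(-1,1,2).astype(float),c["K"],np.array(c["dist_coeffs"])).reshape(420,560,2)
    z=c["range_z"]; P=np.stack([n[...,0]*z,n[...,1]*z,z],-1)
    W=P@np.array(c["T"])[:3,:3].T+np.array(c["T"])[:3,3]; W[z<=0]=np.nan; return W
def save(c,n): cv2.imwrite(f"pics/{n}.png",c["pixels"][...,::-1])
E
python3 - <<'E'
from h import *
import pickle
for n in ["scene","top"]:
    c=cap(n); W=cloud(c); save(c,n); np.savez(f"{n}.npz",W=W,px=c["pixels"])
    print(n,np.round(c["T"][:3,3],3), c["fov_y"])
    for q in ["till_box","cover_pull","reader","stand","espresso_cup","glass_jar","milk_carton","tamper","milk_jug"]:
        for d in arm.trace(q,n)[:3]:
            m=d["region"]&~np.isnan(W[...,0]); 
            if m.sum()<5: continue
            print(q,round(d["p"],2),np.round(d["point"]),m.sum(),np.round(np.median(W[m],0),3),np.round(np.percentile(W[m],3,0),3),np.round(np.percentile(W[m],97,0),3))
E
```

```text
pics
scene [ 1.258 -0.314  0.99 ] 56.532061584901136
till_box 0.74 [344. 199.] 2678 [0.593 0.179 0.042] [0.473 0.11  0.012] [0.694 0.256 0.053]
till_box 0.24 [387. 156.] 917 [0.485 0.406 0.064] [0.429 0.369 0.001] [0.514 0.482 0.104]
cover_pull 0.96 [348. 202.] 1754 [0.608 0.182 0.042] [0.507 0.124 0.039] [0.696 0.243 0.058]
reader 0.94 [240. 232.] 363 [ 0.613 -0.162  0.092] [ 0.549 -0.192  0.052] [ 0.638 -0.132  0.105]
reader 0.93 [274. 281.] 899 [ 0.762 -0.132  0.022] [ 0.724 -0.185  0.006] [ 0.793 -0.078  0.026]
stand 0.88 [246. 247.] 645 [ 0.612 -0.167  0.006] [ 0.547 -0.205  0.001] [ 0.646 -0.115  0.043]
espresso_cup 0.6 [306. 240.] 545 [0.671 0.006 0.034] [ 0.623 -0.025  0.003] [0.708 0.033 0.059]
espresso_cup 0.55 [155. 228.] 362 [ 0.466 -0.395  0.028] [ 0.438 -0.412  0.002] [ 0.484 -0.373  0.084]
glass_jar 0.85 [414. 172.] 967 [0.636 0.406 0.104] [0.599 0.39  0.012] [0.653 0.445 0.152]
milk_carton 0.67 [132. 244.] 2506 [ 0.579 -0.453  0.136] [ 0.528 -0.505  0.007] [ 0.602 -0.406  0.2  ]
milk_carton 0.55 [154. 229.] 324 [ 0.466 -0.395  0.029] [ 0.442 -0.412  0.008] [ 0.483 -0.
[... 878 characters left out ...]
0.631 -0.125  0.105]
stand 0.67 [326. 208.] 302 [ 0.59  -0.126  0.006] [ 0.534 -0.195  0.002] [ 0.647 -0.109  0.01 ]
espresso_cup 0.66 [279. 173.] 560 [0.677 0.005 0.011] [ 0.623 -0.022 -0.001] [0.704 0.032 0.059]
glass_jar 0.88 [118. 190.] 1139 [0.608 0.408 0.127] [0.581 0.391 0.006] [0.642 0.451 0.151]
glass_jar 0.31 [326. 207.] 329 [ 0.59  -0.126  0.006] [ 0.531 -0.192  0.001] [ 0.645 -0.109  0.015]
milk_carton 0.81 [461. 217.] 2169 [ 0.55  -0.437  0.175] [ 0.514 -0.492  0.02 ] [ 0.598 -0.406  0.202]
milk_jug 0.6 [122. 248.] 1236 [0.47  0.425 0.047] [ 0.429  0.369 -0.   ] [0.504 0.461 0.104]
milk_jug 0.38 [429. 254.] 415 [ 0.452 -0.39   0.027] [ 0.428 -0.412  0.004] [ 0.479 -0.373  0.084]
```

```bash
python3 - <<'E'
import cv2
a=cv2.imread("pics/top.png")[100:320,80:500]; cv2.imwrite("pics/topc.png",cv2.resize(a,(800,419),interpolation=cv2.INTER_CUBIC))
E
python3 - <<'E'
from h import *
for n in ["top","scene"]:
    d=np.load(f"{n}.npz");W=d["W"];px=d["px"].astype(int)
    # pull top z .055-.064 near
    m=(abs(W[...,2]-.06)<.004)&(W[...,0]>.48)&(W[...,0]<.62)&(abs(W[...,1]-.183)<.045)
    p=W[m]; r=cv2.minAreaRect(p[:,:2].astype(np.float32)*1000); print(n,"pull",m.sum(),p.mean(0).round(4),r)
    # cover top
    m=(abs(W[...,2]-.042)<.003)&(W[...,0]>.45)&(W[...,0]<.75)&(abs(W[...,1]-.183)<.09)
    p=W[m]; print("cover",m.sum(),cv2.minAreaRect(p[:,:2].astype(np.float32)*1000))
    m=(W[...,2]>.003)&(W[...,2]<.056)&(W[...,0]>.42)&(W[...,0]<.75)&(abs(W[...,1]-.183)<.1)
    p=W[m]; print("box",m.sum(),cv2.minAreaRect(p[:,:2].astype(np.float32)*1000))
    m=(W[...,2]>.03)&(W[...,0]>.5)&(W[...,0]<.67)&(abs(W[...,1]+.157)<.06)
    p=W[m]; c=p.mean(0); 
    for _ in range(3):
        u,s,v=np.linalg.svd(p-p.mean(0),full_matrices=False); nn=v[2]*np.sign(v[2,2]); dd=(p-p.mean(0))@nn; p=p[abs(dd)<.004]
    print("reader",len(p),p.mean(0).round(4),"n",nn.round(3),np.degrees(np.arccos(nn[2])), "az",np.degrees(np.arctan2(-nn[1],-nn[0])),p.min(0),p.max(0))
    print(cv2.minAreaRect((p@np.array([v[0],v[1]]).T).astype(np.float32)*1000), v.round(3))
E
```

```text
top pull 110 [0.5375 0.192  0.0595] ((537.727783203125, 192.24072265625), (58.390899658203125, 13.522729873657227), 80.3699951171875)
cover 2711 ((583.09033203125, 185.2212371826172), (138.97447204589844, 233.63648986816406), 80.20911407470703)
box 4585 ((585.46240234375, 182.73855590820312), (328.9338073730469, 199.76025390625), 0.1279291808605194)
reader 845 [ 0.5808 -0.1563  0.0746] n [-0.552  0.133  0.823] 34.63165176386091 az -13.58162772738329 [ 0.53038628 -0.19444311  0.03856782] [ 0.63153896 -0.11880628  0.1070165 ]
((-535.946533203125, -21.68721580505371), (60.008365631103516, 116.17013549804688), 89.9053955078125) [[-0.802  0.182 -0.568]
 [ 0.226  0.974 -0.006]
 [-0.552  0.133  0.823]]
scene pull 62 [0.5417 0.1948 0.0595] ((541.7318115234375, 194.69113159179688), (57.44914627075195, 14.587517738342285), 76.56333923339844)
cover 1644 ((584.383544921875, 185.39816284179688), (136.04953002929688, 236.7293243408203), 80.4949722290039)
box 2717 ((585.2548217773438, 181.31820678710938), (328.9178161621094, 195.0596923828125), 0.4218207597732544)
reader 58 [ 0.628  -0.1663  0.0969] n [-0.502  0.123  0.856] 31.10045280793762 az -13.742811691324217 [ 0.5417009  -0.19523368  0.04384127] [ 0.63874553 -0.12043034  0.1027454 ]
((498.9913330078125, 262.0743713378906), (110.87493896484375, 54.65757369995117), 13.718389511108398) [[ 0.624 -0.634  0.457]
 [ 0.599  0.764  0.241]
 [ 0.502 -0.123 -0.856]]
```

View pics/topc.png

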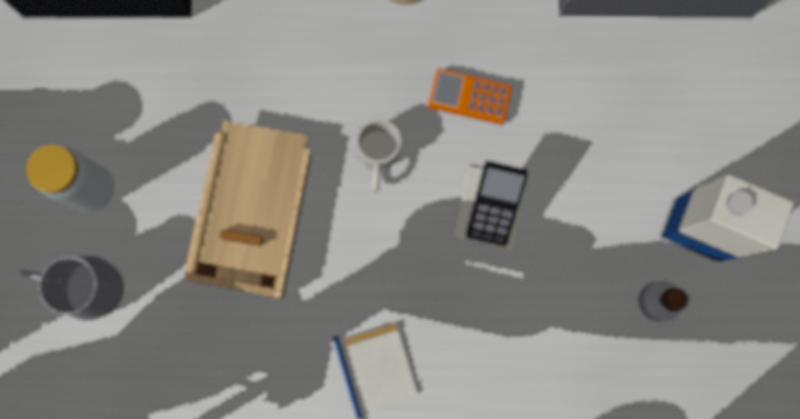

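The picture shows the box at crop (250,210), with the cover slightly ajar and dark blocks visible at the near end. The pull is at (242,236), the dark reader on its stand at (498,203), and the orange look-alike lying flat at (470,95). I choose the dark reader: it slopes 34.6°, is 116 x 60 mm and is the dark one, so it fits the description.

Run:
```python
from h import *
s=arm.get_state(); print(arm.grasp_offset, np.round(s["eef_pos"],4), T_tool()[:3,:3].round(3).tolist(), s["joints"])
a=np.radians(-9.8); X=np.array([np.cos(a),np.sin(a)]);Y=np.array([-X[1],X[0]])
for n in ["top","scene"]:
    W=np.load(f"{n}.npz")["W"]; o=np.array([.585,.183])
    b=np.stack([(W[...,:2]-o)@X,(W[...,:2]-o)@Y],-1)*1000; z=W[...,2]*1000
    g=(abs(b[...,0])<150)&(abs(b[...,1])<85)
    m=g&(abs(z-48)<2.2)&((abs(b[...,1])>55)|(b[...,0]<-85)); q=b[m]; print(n,"walltop",len(q),np.percentile(q,[0.5,2,98,99.5],axis=0).round(1).tolist())
    for y0 in (-60,-30,0,30,60):
        mm=m&(abs(b[...,1]-y0)<12); print(y0, b[mm][:,0].min().round(1) if mm.any() else None, end=" | ")
    for x0 in (-80,-40,0,40,80):
        mm=m&(abs(b[...,0]-x0)<12); print(x0, b[mm][:,1].min().round(1),b[mm][:,1].max().round(1), end=" ; ")
    m=g&(abs(z-42)<2)&(abs(b[...,1])<50); print("cover x",np.percentile(b[m][:,0],[.5,99.5]))
    m=g&(abs(z-60)<3)&(abs(b[...,1])<40)&(b[...,0]<20); q=b[m]; print("pull",q.min(0),q.max(0))
c=cv2.imread("pics/top.png")[155:260,290:390]; cv2.imwrite("pics/rd.png",cv2.resize(c,(500,525),interpolation=cv2.INTER_CUBIC))
```

```text
0.0188 [0.1427 0.557  0.2054] [[-0.969, 0.248, 0.0], [0.248, 0.969, -0.0], [-0.0, -0.0, -1.0]] [ 1.16946874e+00  2.06625890e-01  1.54148576e+00 -3.07512255e-05
  1.39348192e+00 -1.50499197e-01]
top walltop 565 [[-119.0, -67.2], [-118.5, -66.9], [90.0, 68.9], [94.2, 69.4]]
-60 -118.9 | -30 -119.3 | 0 -119.2 | 30 -118.8 | 60 -118.7 | -80 -66.6 69.8 ; -40 -67.1 69.4 ; 0 -67.4 69.1 ; 40 -67.1 68.5 ; 80 -67.6 68.9 ; cover x [-89.69130012 113.21386613]
pull [-54.89041907 -27.8391753 ] [-41.34112128  30.27196362]
scene walltop 324 [[-117.9, -65.1], [-116.7, -64.6], [92.2, 71.2], [94.9, 72.1]]
-60 -117.3 | -30 -116.9 | 0 -116.7 | 30 -117.8 | 60 -118.0 | -80 -62.8 71.9 ; -40 -65.3 71.7 ; 0 -63.5 71.2 ; 40 -64.4 71.2 ; 80 -65.3 70.7 ; cover x [-109.20115308  115.38559528]
pull [-52.93911318 -24.59611182] [-36.33934573  30.57081509]
```

View pics/rd.png

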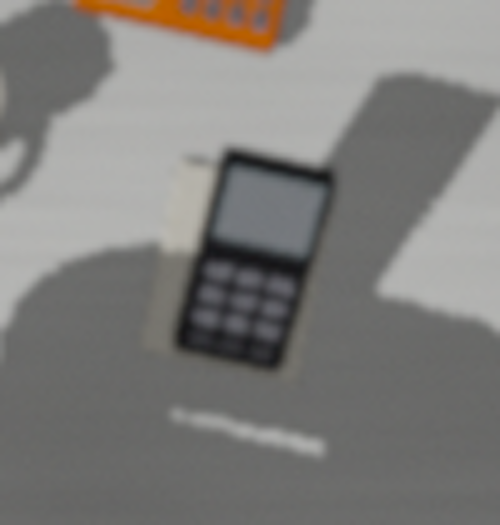

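The crop confirms the dark reader: screen end up at (275,200), keypad at (235,300), on the pale stand. The box origin is at about (0.573, 0.187), yaw −9.8°, with the cover about 23 mm ajar. I'm moving over the box with the fingers closed.

```bash
python3 -m jog '42 -42 0 0.6 0; 42 -42 0 0.6 0; 42 -42 0 0.6 0; 42 -42 0 0.6 0; 42 -42 0 0.6 0; 42 -42 0 0.6 0; 42 -42 0 0.5 0; 42 -42 0 0.5 0' 10
cat > box.py <<'E'
from h import *
def analyse(c,a=-9.8,o=(.573,.187)):
    W=cloud(c); a=np.radians(a); X=np.array([np.cos(a),np.sin(a)]);Y=np.array([-X[1],X[0]])
    b=np.stack([(W[...,:2]-o)@X,(W[...,:2]-o)@Y],-1)*1000; z=W[...,2]*1000
    g=(abs(b[...,0])<125)&(abs(b[...,1])<82)
    m=g&(abs(z-48)<3)&((abs(b[...,1])>57)|(b[...,0]<-92)); print("n",m.sum(),"z",np.median(z[m]))
    for y0 in (-60,-30,0,30,60):
        q=b[m&(abs(b[...,1]-y0)<10)&(b[...,0]<-85)]; 
        if len(q)>4: print("near y0",y0,np.percentile(q[:,0],[1,99]).round(1))
    for x0 in (-80,-50,-20,20,60):
        for sg in (-1,1):
            q=b[m&(abs(b[...,0]-x0)<12)&(sg*b[...,1]>50)]
            if len(q)>4: print("side",x0,sg,np.percentile(q[:,1],[1,99]).round(1))
    m=g&(abs(z-60)<4)&(abs(b[...,1])<40); q=b[m]
    if len(q)>4: print("pull",np.percentile(q,[1,99],axis=0).round(1).tolist(),np.median(z[m]),cv2.minAreaRect(q.astype(np.float32)))
    return W,b,z
E
python3 - <<'E'
from box import *
c=cap("wrist"); save(c,"w1"); analyse(c); print(arm.get_state()["eef_pos"],T_tool()[:3,1])
E
```

```text
t: 2.0
eef_pos: [0.48, 0.2195, 0.2058]
orientation: [0.0, 0.085, 0.996, 0.0]
contact_force: [0.7, 0.4, -1.0]
grip_width: 0.0174
n 2649 z 47.91909540181627
near y0 -60 [-108.3  -85.4]
near y0 -30 [-107.9  -98.6]
near y0 0 [-107.8  -98.7]
near y0 30 [-107.8  -98.7]
near y0 60 [-107.6  -85.3]
side -80 -1 [-67.1 -57.1]
side -80 1 [59. 69.]
side -50 -1 [-67.3 -57.1]
side -50 1 [58.9 68.6]
side -20 -1 [-67.4 -57.4]
side -20 1 [61.1 68.6]
side 20 -1 [-67.5 -57.7]
pull [[-43.7, -28.6], [-31.0, 29.9]] 59.51096231870678 ((-37.118804931640625, 0.5796165466308594), (13.855708122253418, 58.72872543334961), 0.8791123628616333)
[0.48527804 0.21404133 0.20591384] [ 0.17465471  0.98462426 -0.00328478]
```

View pics/w1.png

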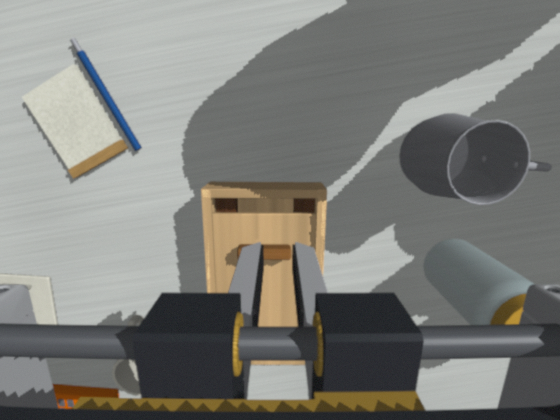

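The wrist picture shows the box ahead, its near wall at row 190 and the pull at (265,253) between the closing fingers; the jug is at (480,160). The arm was still settling, so I'll re-measure.

```bash
python3 -m jog '0 0 0 0 0; 0 0 0 0 0; 0 0 0 0 0; 0 0 0 0 0; 0 0 0 0 0; 0 0 0 0 0; 0 0 0 0 0; 0 0 0 0 0'
python3 - <<'E'
from box import *
c=cap("wrist"); analyse(c); print(arm.get_state()["eef_pos"],T_tool()[:3,1])
E
```

```text
t: 3.05
eef_pos: [0.4787, 0.221, 0.2054]
orientation: [-0.0, 0.085, 0.996, -0.0]
contact_force: [-0.6, -0.7, -1.4]
grip_width: 0.0002
n 2910 z 47.91124620229375
near y0 -60 [-108.3  -85.4]
near y0 -30 [-108.2  -98.1]
near y0 0 [-108.   -98.2]
near y0 30 [-107.8  -98.2]
near y0 60 [-107.3  -85.9]
side -80 -1 [-67.1 -57.1]
side -80 1 [59.  68.9]
side -50 -1 [-67.3 -57.2]
side -50 1 [58.8 68.7]
side -20 -1 [-67.5 -57.4]
side -20 1 [58.8 68.5]
side 20 -1 [-67.4 -57.7]
side 20 1 [58.9 68.6]
pull [[-43.8, -28.7], [-30.6, -7.5]] 59.619802162511036 ((-37.78352737426758, -18.246871948242188), (20.954561233520508, 13.917769432067871), 84.9654541015625)
[0.47874508 0.22096321 0.20541838] [ 1.69789190e-01  9.85480406e-01 -2.96744127e-05]
```

```bash
python3 -m jog '15 -11 -10 0 0; 15 -11 -30 0 0; 0 0 -35 0 0; 0 0 -35 0 0; 0 0 -28 0 0; 0 0 -15 0 0; 0 0 -5 0 0; 0 0 0 0 0'
python3 -m jog '8 -1.4 0 0 0; 15 -2.6 0 0 0; 18 -3.2 0 0 0; 18 -3.2 0 0 0; 18 -3.2 0 0 0; 18 -3.2 0 0 0; 18 -3.2 0 0 0; 18 -3.1 0 0 0'
```

```text
t: 4.1
eef_pos: [0.5094, 0.1989, 0.0479]
orientation: [0.0, 0.085, 0.996, 0.0]
contact_force: [0.5, 0.5, -0.3]
grip_width: 0.0005
t: 5.1
eef_pos: [0.6409, 0.1758, 0.048]
orientation: [-0.0, 0.085, 0.996, 0.0]
contact_force: [-3.2, 0.3, 1.9]
grip_width: 0.0004
```

```bash
python3 -m jog '-10 1.7 0 0 0; 0 0 30 0 0; 0 0 60 0 20; 0 -20 60 0 60; -5 -40 0 -1 94; -5 -50 0 -1 94; -5 -50 0 -1 94; -10 -50 0 0 94'
python3 -m jog '-10 -50 0 0 94; -10 -45 0 0 94; 0 -27 0 0 94; 0 0 0 0 94; 0 0 0 0 94; 0 0 0 0 94; 0 0 0 0 94; 0 0 0 0 94'
cat > rd.py <<'E'
from h import *
def fit(c,ctr=(.585,-.157),zmin=.03,r=.075):
    W=cloud(c); lum=c["pixels"].astype(int).sum(-1)
    m=(W[...,2]>zmin)&(W[...,2]<.13)&(np.hypot(W[...,0]-ctr[0],W[...,1]-ctr[1])<r)
    p=W[m]
    for _ in range(4):
        u,s,v=np.linalg.svd(p-np.median(p,0),full_matrices=False); n=v[2]*np.sign(v[2,2]); d=(p-np.median(p,0))@n; p=p[abs(d-np.median(d))<.003]
    ex=np.array([0,0,1.])-n*n[2] if n[2]<.99 else np.array([1.,0,0]); ex/=np.linalg.norm(ex); ey=np.cross(n,ex)
    q=np.stack([p@ex,p@ey],1); rc=cv2.minAreaRect((q*1000).astype(np.float32))
    cen=ex*rc[0][0]/1000+ey*rc[0][1]/1000+n*np.median(p@n)
    print("N",len(p),"tilt",np.degrees(np.arccos(n[2])).round(1),"size",np.round(rc[1],1),rc[2],"ex",ex.round(3),"yaw",np.degrees(np.arctan2(ex[1],ex[0])).round(1))
    print("face centre",cen.round(4),"centre",(cen-.011*n).round(4)); return W
E
python3 - <<'E'
from rd import *
from box import analyse
print(arm.get_state()["eef_pos"])
c=cap("wrist"); save(c,"w2"); fit(c)
c=cap("top"); fit(c); save(c,"t2"); analyse(c,-10,(.5713,.188))
E
```

```text
t: 6.1
eef_pos: [0.6039, -0.0333, 0.197]
orientation: [0.0, 0.111, 0.994, -0.0]
contact_force: [0.4, 1.0, 0.2]
grip_width: 0.0571
t: 7.1
eef_pos: [0.5848, -0.1534, 0.1968]
orientation: [0.0, 0.111, 0.994, 0.0]
contact_force: [0.3, -1.5, -0.2]
grip_width: 0.0944
[ 0.58484309 -0.15343261  0.19675388]
N 6501 tilt 34.8 size [114.7  59.6] 0.06676823645830154 ex [ 0.801 -0.183  0.57 ] yaw -12.9
face centre [ 0.5777 -0.157   0.074 ] centre [ 0.5838 -0.1584  0.0649]
N 328 tilt 34.6 size [42. 83.] 84.04566955566406 ex [ 0.806 -0.165  0.568] yaw -11.6
face centre [ 0.5784 -0.1669  0.075 ] centre [ 0.5846 -0.1681  0.066 ]
n 648 z 47.67632678627554
near y0 -60 [-104.2  -85.5]
near y0 -30 [-104.2  -95.1]
near y0 0 [-104.7  -95.8]
near y0 30 [-104.4  -95.6]
near y0 60 [-104.3  -85.7]
side -80 -1 [-69.3 -60.2]
side -80 1 [57.  66.7]
side -50 -1 [-69.8 -59.7]
side -50 1 [57.1 66.5]
side -20 -1 [-69.8 -59.8]
side -20 1 [57.4 66.4]
side 20 -1 [-69.6 -60. ]
side 20 1 [57.5 66.9]
side 60 -1 [-69.8 -59.7]
side 60 1 [57.2 66.3]
pull [[83.8, -29.4], [97.2, 25.3]] 59.009646319667766 ((90.57345581054688, -1.9016170501708984), (59.261592864990234, 13.64309024810791), 89.4317855834961)
```

Run:
```python
import cv2,numpy as np
a=cv2.imread("pics/t2.png")[100:320,80:500];b=cv2.imread("pics/w2.png")
cv2.imwrite("pics/c2.png",np.vstack([cv2.resize(a,(560,293)),cv2.resize(b,(400,300))[:, :].copy() if 0 else cv2.copyMakeBorder(cv2.resize(b,(400,300)),0,0,0,160,0)]))
```

```text
(no output)
```

View pics/c2.png

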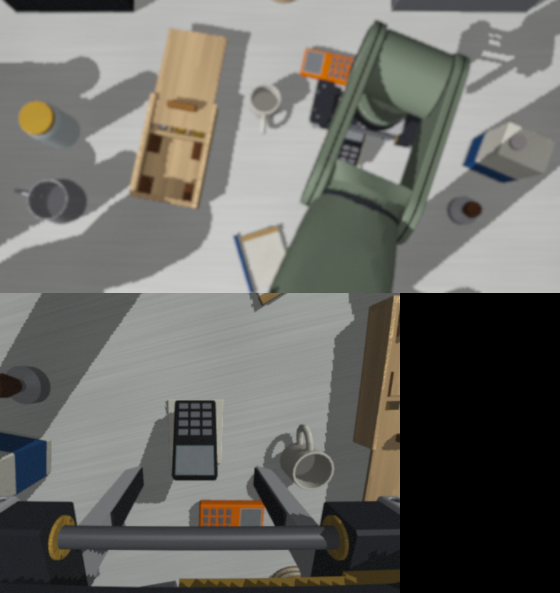

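The cover is now open about 144 mm: the pull sits beyond the divider at (182,104) and the bay is clear. The wrist view shows the dark reader at (195,440) between the open fingers, with the orange one beyond it at (230,515). I'm going down to grasp the dark one.

```bash
python3 -m jog '0 -5 -25 0 94; 0 0 -30 0 94; 0 0 -30 0 94; 0 0 -25 0 94; 0 0 -18 0 94; 0 0 -10 0 94; 0 0 -3 0 94; 0 0 0 0 94' 12
python3 -m jog '0 0 0 0 50; 0 0 0 0 50; 0 0 0 0 50; 0 0 0 0 50; 0 0 0 0 50; 0 0 0 0 50; 0 0 0 0 50; 0 0 0 0 50' 12
```

```text
t: 8.2
eef_pos: [0.5853, -0.1594, 0.0564]
orientation: [0.001, 0.111, 0.994, -0.0]
contact_force: [-0.4, -0.1, 0.1]
grip_width: 0.094
t: 9.2
eef_pos: [0.5849, -0.159, 0.056]
orientation: [0.0, 0.111, 0.994, 0.0]
contact_force: [0.8, 2.5, 2.5]
grip_width: 0.0598
```

```bash
python3 -m jog '0 0 5 0 50; 0 0 10 0 50; 0 0 20 0 50; 0 0 25 0 50; 0 0 25 0 50; 0 0 15 0 50; 0 0 5 0 50; 0 0 0 0 50' 12
python3 - <<'E'
from rd import *
s=arm.get_state(); print(s["eef_pos"],s["contact_force"],s["grip_width"])
c=cap("wrist"); save(c,"w3"); W=fit(c,ctr=(.585,-.159),zmin=.11) if 0 else None
W=cloud(c); m=(W[...,2]>.10)&(W[...,2]<.24)&(abs(W[...,1]+.159)<.045)&(abs(W[...,0]-.585)<.08)&(c["range_z"]>0)
p=W[m]; p=p[abs((p[:,:2]-[.585,-.159])@[.225,.974])<.024]; 
for _ in range(4):
    u,sv,v=np.linalg.svd(p-np.median(p,0),full_matrices=False); n=v[2]*np.sign(v[2,2]); d=(p-np.median(p,0))@n; p=p[abs(d-np.median(d))<.004]
print(len(p),n,np.degrees(np.arccos(n[2])),p.min(0),p.max(0))
E
```

```text
t: 10.2
eef_pos: [0.5846, -0.1591, 0.1607]
orientation: [-0.0, 0.111, 0.994, 0.0]
contact_force: [-0.4, -0.3, -1.6]
grip_width: 0.06
[ 0.58455061 -0.15912888  0.16070123] [-0.35610571 -0.30839441 -1.55189338] 0.060012650032531076
14822 [-0.55406981  0.12733249  0.82267435] 34.64659094612609 [ 0.52720354 -0.19117467  0.14345939] [ 0.62938797 -0.12359468  0.21096674]
```

View pics/w3.png

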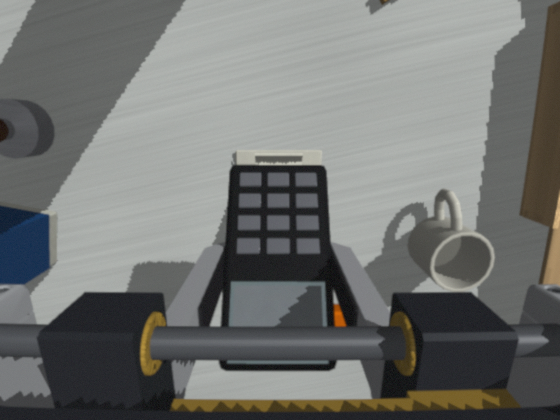

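Reader held at its middle, tilt 34.6°, weight about 1.6 N; the empty stand's lip shows at (278,157). I'm carrying it over the bay.

```bash
python3 -m jog '-3 20 0 0 50; -5 35 0 0.4 50; -6 45 0 0.5 50; -6 50 0 0.5 50; -6 50 0 0.5 50; -6 50 0 0.5 50; -6 45 0 0.4 50; -4 30 0 0 50' 12
python3 -m jog '-4 20 0 0 50; -1 7 0 0 50; 0 0 -15 0 50; 0 0 -20 0 50; 0 0 -15 0 50; 0 0 0 0 50; 0 0 0 0 50; 0 0 0 0 50' 12
python3 - <<'E'
from box import *
print(arm.get_state()["eef_pos"],T_tool()[:3,1])
c=cap("wrist"); save(c,"w4"); W,b,z=analyse(c,-10,(.5713,.188))
m=(W[...,2]>.085)&(W[...,2]<.18)&(abs(b[...,1]-0)<24)&(abs(b[...,0]+34)<80); p=W[m]
for _ in range(4):
    u,sv,v=np.linalg.svd(p-np.median(p,0),full_matrices=False); n=v[2]*np.sign(v[2,2]); d=(p-np.median(p,0))@n; p=p[abs(d-np.median(d))<.004]
print(len(p),n,np.degrees(np.arccos(n[2])),p.min(0),p.max(0))
# block tops z=26
m=(abs(z-26)<2.5)&(b[...,0]>-100)&(b[...,0]<35)&(abs(b[...,1])<60)
for sg in (-1,1):
  q=b[m&(sg*b[...,1]>0)]
  if len(q): print("blocks",sg,len(q),np.percentile(q,[1,99],axis=0).round(1).tolist())
c=cap("top"); W,b,z=analyse(c,-10,(.5713,.188)); m=(abs(z-26)<2.5)&(b[...,0]>-100)&(b[...,0]<35)&(abs(b[...,1])<60); print(m.sum())
E
```

```text
t: 11.25
eef_pos: [0.5406, 0.169, 0.1598]
orientation: [-0.001, 0.086, 0.996, 0.0]
contact_force: [0.4, -0.3, -0.5]
grip_width: 0.06
t: 12.25
eef_pos: [0.5386, 0.1929, 0.1117]
orientation: [0.001, 0.087, 0.996, 0.0]
contact_force: [0.5, -0.4, -0.6]
grip_width: 0.0603
[0.53856939 0.19285859 0.11169858] [1.73336317e-01 9.84862473e-01 6.56101713e-04]
n 5718 z 47.84083289264518
near y0 -60 [-106.   -85.3]
near y0 -30 [-105.9  -96.4]
near y0 0 [-105.9  -96.3]
near y0 30 [-105.9  -96.4]
near y0 60 [-106.   -85.3]
side -80 -1 [-68.  -57.8]
side -80 1 [58.1 68.4]
side -50 -1 [-68.  -57.9]
side -50 1 [58. 68.]
side -20 -1 [-68.1 -58. ]
side -20 1 [57.9 68. ]
side 60 -1 [-60.7 -58.4]
side 60 1 [57.9 58.4]
14816 [-0.56137517  0.10204479  0.82124587] 34.79029497596013 [0.48190065 0.16332208 0.09454082] [0.58340894 0.22636503 0.1618248 ]
blocks -1 1138 [[-94.4, -58.3], [-9.6, -34.2]]
blocks 1 1207 [[-94.4, 34.5], [-9.0, 58.4]]
n 336 z 47.717708704177355
near y0 -60 [-104.6  -85.6]
near y0 -30 [-104.7  -95.1]
near y0 30 [-104.1  -95.7]
near y0 60 [-104.3  -85.7]
side -80 -1 [-69.6 -59.9]
side -80 1 [57.4 67. ]
side -50 -1 [-69.2 -60.4]
side -50 1 [57.8 66.9]
side -20 -1 [-70.2 -65.4]
side 20 -1 [-69.8 -64.7]
side 60 -1 [-69.4 -59.8]
pull [[84.0, -31.2], [97.5, 27.4]] 59.50911311843943 ((90.62767028808594, -2.0062999725341797), (14.06839370727539, 59.57232666015625), 0.5864047408103943)
145
```

View pics/w4.png

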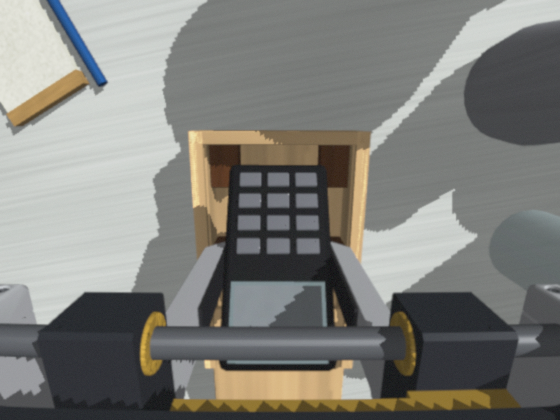

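The wrist view agrees exactly with the box model: walls at ±68 and −106, blocks' inner edges at ±34. The reader at (278,260) sits over the bay between the dark blocks at (224,165) and (333,165). I'm nudging by (−1,+1) mm and lowering until its low end touches, then slowly pressing it flat.

```bash
python3 -m jog '-0.8 1 -5 0 50; 0 0 -12 0 50; 0 0 -15 0 50; 0 0 -15 0 50; 0 0 -12 0 50; 0 0 -6 0 50; 0 0 -3 0 50; 0 0 0 0 50' 12
python3 -m jog '0 0 -2 0 50; 0 0 -2 0 50; 0 0 -2 0 50; 0 0 -2 0 50; 0 0 -2 0 50; 0 0 -2 0 50; 0 0 0 0 50; 0 0 0 0 50' 12
python3 - <<'E'
from box import *
s=arm.get_state();print(s["eef_pos"],s["contact_force"])
c=cap("wrist"); save(c,"w5"); W=cloud(c); b=(W[...,:2]-[.5378,.1939])@np.array([[.9848,.1736],[-.1736,.9848]])
m=(W[...,2]>.02)&(W[...,2]<.12)&(abs(b[...,1])<.024)&(abs(b[...,0])<.07)&(c["pixels"].sum(-1)<450); p=W[m]
for _ in range(4):
    u,sv,v=np.linalg.svd(p-np.median(p,0),full_matrices=False); n=v[2]*np.sign(v[2,2]); d=(p-np.median(p,0))@n; p=p[abs(d-np.median(d))<.004]
print(len(p),n,np.degrees(np.arccos(n[2])),p.min(0),p.max(0))
E
```

```text
t: 13.35
eef_pos: [0.5371, 0.1939, 0.0428]
orientation: [0.0, 0.087, 0.996, 0.0]
contact_force: [-0.1, 0.1, -1.0]
grip_width: 0.0597
t: 14.35
eef_pos: [0.5397, 0.194, 0.0324]
orientation: [0.003, 0.087, 0.996, 0.001]
contact_force: [4.8, -0.4, 5.8]
grip_width: 0.0598
[0.53970312 0.19404392 0.03243955] [ 4.82294101 -0.44336861  5.81218519]
11113 [-0.43560504  0.06405975  0.89785555] 26.12239430950541 [0.48054867 0.16249258 0.02548976] [0.5899468  0.22418373 0.07708157]
```

```bash
python3 -m jog '0 0 -2 0 50; 0 0 -2 0 50; 0 0 -2 0 50; 0 0 -2 0 50; 0 0 -2 0 50; 0 0 -2 0 50; 0 0 0 0 50; 0 0 0 0 50' 12
cat > tilt.py <<'E'
from box import *
s=arm.get_state();print(s["eef_pos"],s["contact_force"])
c=cap("wrist"); save(c,"wt"); W=cloud(c); D=W[...,:2]-[.5378,.1939]; b=np.stack([D@[.9848,-.1736],D@[.1736,.9848]],-1)
m=(W[...,2]>.018)&(W[...,2]<.12)&(abs(b[...,1])<.028)&(abs(b[...,0])<.07)&(c["pixels"].sum(-1)<450)
idx=m.copy()
for _ in range(4):
    p=W[idx]; u,sv,v=np.linalg.svd(p-np.median(p,0),full_matrices=False); n=v[2]*np.sign(v[2,2]); d=(W-np.median(p,0))@n; idx=m&(abs(d-np.median(d[idx]))<.003)
q=b[idx]*1000; print(idx.sum(),n,"tilt",np.degrees(np.arccos(n[2])).round(2),"z",W[idx][:,2].min().round(4),W[idx][:,2].max().round(4),"bay xy",q.min(0).round(1),q.max(0).round(1))
E
python3 tilt.py
```

```text
t: 15.4
eef_pos: [0.5357, 0.1937, 0.018]
orientation: [-0.001, 0.087, 0.996, -0.0]
contact_force: [0.5, 0.1, -0.2]
grip_width: 0.0598
[0.53568536 0.193745   0.01797052] [ 0.47944719  0.08768372 -0.15705079]
16377 [-0.19794886  0.03833802  0.97946232] tilt 11.63 z 0.0249 0.0519 bay xy [-59.4 -28. ] [53.5 28. ]
```

```bash
python3 -m jog '0 0 -1.5 0 50; 0 0 -1.5 0 50; 0 0 -1.5 0 50; 0 0 -1.5 0 50; 0 0 -1.5 0 50; 0 0 -1 0 50; 0 0 0 0 50; 0 0 0 0 50' 12
python3 tilt.py
```

```text
t: 16.45
eef_pos: [0.5368, 0.194, 0.0102]
orientation: [-0.0, 0.087, 0.996, 0.0]
contact_force: [0.9, -0.1, 1.1]
grip_width: 0.0601
[0.53678699 0.19401592 0.01015443] [ 0.86044758 -0.13897493  1.08046653]
16668 [-0.05888502  0.00819683  0.99823112] tilt 3.41 z 0.0256 0.0367 bay xy [-58.3 -28. ] [68.5 28. ]
```

```bash
python3 -m jog '0 0 -0.7 0 50; 0 0 -0.7 0 50; 0 0 0 0 50; 0 0 0 0 50; 0 0 0 0 62; 0 0 0 0 66; 0 0 0 0 74; 0 0 0 0 74' 12
python3 tilt.py
```

```text
t: 17.5
eef_pos: [0.5366, 0.1938, 0.0087]
orientation: [-0.0, 0.087, 0.996, -0.0]
contact_force: [0.2, -0.7, 0.6]
grip_width: 0.0738
[0.536648   0.19382605 0.00867867] [ 0.2333195  -0.68437402  0.62548897]
2316 [-0.25245302 -0.96732699  0.02336581] tilt 88.66 z 0.0187 0.12 bay xy [-69.9  -8.9] [68.4  8.3]
```

```bash
python3 -m jog '0 0 3 0 74; 0 0 8 0 74; 0 0 20 0 74; 0 0 35 0 74; 0 0 35 0 74; 0 0 25 0 74; 0 0 0 0 74; 0 0 0 0 74'
python3 - <<'E'
from box import *
s=arm.get_state();print(s["eef_pos"])
for cam in ("wrist","top"):
    c=cap(cam); save(c,"f_"+cam); W=cloud(c); D=W[...,:2]-[.5378,.1939]; b=np.stack([D@[.9848,-.1736],D@[.1736,.9848]],-1)
    m=(abs(W[...,2]-.028)<.006)&(abs(b[...,1])<.0285)&(abs(b[...,0])<.058); p=W[m]
    A=np.c_[b[m],np.ones(m.sum())]; k=np.linalg.lstsq(A,p[:,2],rcond=None)[0]; r=np.std(p[:,2]-A@k)
    print(cam,m.sum(),"slopes deg",np.degrees(k[:2]).round(2),"z centre",k[2].round(4),"rms",r.round(5))
    m=(abs(W[...,2]-A.mean()*0-k[2])<.003)&(abs(b[...,1])<.04)&(abs(b[...,0])<.07)&(c["pixels"].max(-1)<75); q=(b[m]*1000).astype(np.float32); print(cv2.minAreaRect(q))
E
```

```text
t: 18.55
eef_pos: [0.5362, 0.1937, 0.134]
orientation: [-0.001, 0.087, 0.996, -0.0]
contact_force: [-0.4, -0.5, -0.6]
grip_width: 0.0741
[0.53621382 0.1936863  0.13403915]
wrist 7298 slopes deg [ 0.1 -0.1] z centre 0.0283 rms 0.00101
((0.6472969055175781, -0.001781463623046875), (79.98489379882812, 121.47314453125), 89.99128723144531)
top 118 slopes deg [0.46 1.88] z centre 0.0287 rms 0.00214
((-36.557823181152344, -19.604185104370117), (40.80864715576172, 29.600126266479492), 16.334379196166992)
```

View pics/f_wrist.png

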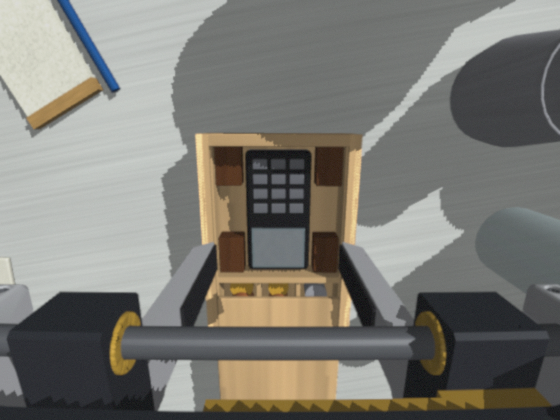

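The reader lies flat (0.1°) at (278,210) between the four dark blocks, with its top at 28.3 mm, so it rests on the floor. I'm now going beyond the pull to push the cover shut.

```bash
python3 -m jog '15 -2.6 0 0 30; 30 -5.2 0 0 0; 35 -6 0 0 0; 35 -6 0 0 0; 25 -4.3 0 0 0; 10 -1.7 0 0 0; 0 0 0 0 0; 0 0 0 0 0'
python3 -m jog '0 0 -15 0 0; 0 0 -25 0 0; 0 0 -25 0 0; 0 0 -15 0 0; 0 0 -6 0 0; 0 0 0 0 0; 0 0 0 0 0; 0 0 0 0 0' 10
python3 - <<'E'
from box import *
c=cap("wrist"); analyse(c,-10,(.5713,.188)); print(arm.get_state()["eef_pos"])
E
```

```text
t: 19.65
eef_pos: [0.686, 0.1683, 0.1345]
orientation: [-0.001, 0.087, 0.996, -0.0]
contact_force: [0.8, 0.5, -0.7]
grip_width: 0.0006
t: 20.65
eef_pos: [0.6878, 0.1681, 0.0501]
orientation: [0.001, 0.087, 0.996, 0.0]
contact_force: [-0.3, 0.5, -0.7]
grip_width: 0.0007
n 9167 z 47.831280356055
side -20 -1 [-68.  -57.8]
side -20 1 [57.7 68. ]
side 20 -1 [-68.2 -57.8]
side 20 1 [57.6 67.9]
side 60 -1 [-68.1 -57.9]
side 60 1 [57.4 67.5]
pull [[82.4, -29.1], [109.7, 28.5]] 59.61387930833897 ((96.31348419189453, -0.4959087371826172), (59.85853576660156, 28.331218719482422), 89.77684783935547)
[0.68762013 0.16811105 0.04988134]
```

```bash
python3 -m jog '-12 2.1 -1 0 0; -16 2.8 -1 0 0; -18 3.2 0 0 0; -18 3.2 0 0 0; -18 3.2 0 0 0; -18 3.2 0 0 0; -18 3.2 0 0 0; -16 2.8 0 0 0'
python3 -m jog '-9 1.6 0 0 0; -6 1 0 0 0; -4 0.7 0 0 0; -2 0.3 0 0 0; -1 0.2 0 0 0; 0 0 0 0 0; 0 0 0 0 0; 0 0 0 0 0'
python3 -c "
from h import *
p=arm.get_state()['eef_pos']; print((p[0]-.5713)*.9848-(p[1]-.188)*.1736)"
```

```text
t: 21.7
eef_pos: [0.5534, 0.1919, 0.0479]
orientation: [0.002, 0.087, 0.996, 0.0]
contact_force: [1.7, -0.8, 1.2]
grip_width: 0.0005
t: 22.7
eef_pos: [0.5309, 0.1955, 0.0467]
orientation: [-0.0, 0.087, 0.996, -0.0]
contact_force: [2.1, 0.1, 0.7]
grip_width: 0.0001
-0.04106299620660491
```

```bash
python3 -m jog '-1 0.2 0 0 0; 0 0 0 0 0; -1 0.2 0 0 0; 0 0 0 0 0; -1 0.1 0 0 0; 0 0 0 0 0; 0 0 0 0 0; 0 0 0 0 0'
python3 -m jog '-1 0.2 0 0 0; 0 0 0 0 0; -1 0.2 0 0 0; 0 0 0 0 0; 0 0 0 0 0; 0 0 0 0 0; 0 0 0 0 0; 0 0 0 0 0'
```

```text
t: 23.7
eef_pos: [0.5305, 0.1956, 0.0468]
orientation: [0.003, 0.087, 0.996, 0.0]
contact_force: [9.4, -0.6, -5.7]
grip_width: 0.0006
t: 24.7
eef_pos: [0.5304, 0.1956, 0.0469]
orientation: [0.005, 0.087, 0.996, 0.0]
contact_force: [12.0, -1.8, -9.8]
grip_width: 0.0004
```

The tool stalls and the force rises, so the cover seems to be at its stop. I'm backing off, lifting and checking.

```bash
python3 -m jog '6 -1 0 0 0; 10 -1.7 0 0 0; 10 -1.7 0 0 0; 0 0 20 0 0; 0 0 40 0 0; 0 0 50 0 0; 0 0 40 0 0; 0 0 0 0 0'
python3 - <<'E'
from box import *
c=cap("wrist"); save(c,"e1"); analyse(c,-10,(.5713,.188)); s=arm.get_state(); print(s["eef_pos"],s["contact_force"])
c=cap("top"); analyse(c,-10,(.5713,.188))
E
```

```text
t: 25.7
eef_pos: [0.5548, 0.1926, 0.2014]
orientation: [0.004, 0.087, 0.996, 0.001]
contact_force: [-0.1, -0.1, 0.2]
grip_width: 0.0003
n 4699 z 47.83921642924638
near y0 -60 [-105.9  -85.4]
near y0 -30 [-105.8  -97.1]
near y0 0 [-105.8  -97. ]
near y0 30 [-105.8  -96.1]
near y0 60 [-105.9  -85.4]
side -80 -1 [-67.9 -58. ]
side -80 1 [58.2 68.4]
side -50 -1 [-68.  -57.9]
side -50 1 [58.1 68.1]
side -20 -1 [-68. -58.]
side -20 1 [58.  67.8]
side 20 -1 [-68.1 -58.2]
side 20 1 [57.8 67.9]
side 60 -1 [-68.3 -58.3]
side 60 1 [57.7 67.7]
pull [[-65.1, -29.0], [-51.0, 29.3]] 59.5715622343174 ((-58.128623962402344, -0.10129547119140625), (59.71609878540039, 14.249963760375977), 89.4530258178711)
[0.55296491 0.19223047 0.19842401] [-0.29693162 -0.35305598  0.66586953]
n 375 z 47.71897039253492
near y0 -60 [-104.6  -85.6]
near y0 -30 [-104.2  -93.1]
near y0 60 [-104.8  -85.8]
side -80 -1 [-69.2 -58.4]
side -80 1 [59.6 67. ]
side -50 -1 [-69.7 -59.7]
side -20 -1 [-69.9 -59.6]
side 20 -1 [-69.4 -60.3]
side 60 -1 [-69.6 -59.5]
pull [[-63.6, -31.0], [-50.1, 5.0]] 59.05338349280864 ((-56.808929443359375, -12.231271743774414), (37.630027770996094, 13.502949714660645), 89.33918762207031)
```

View pics/e1.png

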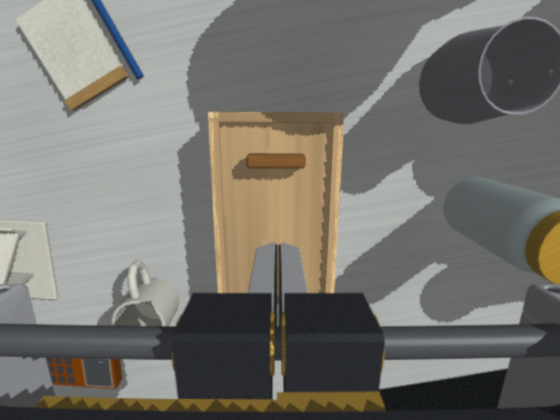

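The picture shows the cover shut against the near wall. The pull at (276,160) measures −58.1 mm, against −58 for fully shut, and the fingers are clear. After letting the arm settle, I'll hand in.

```bash
python3 -m jog '0 0 0 0 0; 0 0 0 0 0; 0 0 0 0 0; 0 0 0 0 0; 0 0 0 0 0; 0 0 0 0 0; 0 0 0 0 0; 0 0 0 0 0' && python3 -c "
from rig import arm
print(arm.sign_off())"
```

```text
t: 26.8
eef_pos: [0.5519, 0.192, 0.1969]
orientation: [0.0, 0.087, 0.996, 0.0]
contact_force: [-0.9, -0.5, -0.1]
grip_width: 0.0003
the job is handed in; nothing more can be done
None
```

The card reader is in its bay, the cover is shut, and the job was handed in at about 27 s; no verdict was reported. I pushed the cover back to about 144 mm and gripped the dark reader by its long sides. I lowered its low end onto the bay floor and pressed it flat slowly before letting go. Then I pushed the cover shut until it met its stop.

**Last checks:**
- **Reader:** after release it lay flat to about 0.1°, with its centre about 11 mm above the bay floor, centred by eye between the corner blocks. I could not see it again once the cover was shut.
- **Cover:** the pull measured −58.1 mm against −58 mm for fully shut.
- **Gripper:** it was clear of everything, with only sensor noise on the force reading.
- **Bystanders:** no move came near them, and the ones in the last picture (cup, jug and jar) looked undisturbed. I did not re-measure any of their positions.

**Disagreements and failed checks:**
- The top camera placed the box about 1.5 to 2 mm away from the wrist camera. I used the wrist camera, which matched the given box sizes.
- The top camera's own checks of the reader were unusable with the arm in the way, and one wrist tilt reading failed while the fingers were opening. I repeated that one from higher up.

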